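# Start the extractor and the lathe in reverse for sanding

## Task

The bowl on the lathe is ready to be sanded: with your fingertips only, first push the start button of the dust extractor's starter box fully in, then press the raised end of the direction rocker on the lathe's remote right down so that it is set to reverse, and last press the remote's start button well in and let it come out again. The start buttons are the narrow ones; leave the broad mushroom stop buttons and the speed knob alone. Only press: the remote stays where it lies, and nothing on the bench is picked up or shifted.

Things in the scene. Friction and masses are not known exactly. Their poses are not given: they have to be found in the camera images.
- starter: dust extractor's starter: grey and white box screwed to the bench (fixed), 160 mm along its x, 95 along y, flat top 85 mm above the bench; origin under its centre, z up, -x end towards the robot. On top, in line along x, two black controls: start button (narrow, at x +36 mm) and stop button (broad mushroom, at x -34). A strap 200 x 55 mm, 4 mm thick, lies under it.
- ext_start (a joint): how far the starter's start button is pushed in: 0 = out (off), 0.006 = fully in (on), in m. It moves straight down, resists with about 3 to 4 N and stays where it is left.
- ext_start_top (a point): centre of the top face of the starter's start button, round, 26 mm across; it stands 13 mm above the box top when out and 7 mm when in (98 and 92 mm above the bench), over a bezel 2.5 mm high and 38 mm across. The point moves with the button.
- ext_stop: the starter's stop button, a mushroom 40 mm across, 70 mm from the start button. Origin on its axis, 17 mm below its top and, while it is in, level with the box top. At the start it is in; it pops up 6 mm as the start button goes in, and pushing it down would put the start button out again.
- remote: lathe's radio remote: loose grey metal box on rubber feet, about 1.6 kg, 240 mm along its x, 125 along y, top 55 mm above the bench; origin under its centre, z up, -x end towards the robot, a stub aerial at the +x end (to x +167, y +40). On top from -x to +x: stop mushroom (x -82), start button (x -22), direction rocker (x +36), then speed knob (x +88, y +30) and readout (x +88, y -20).
- rc_dir (a joint): angle of the remote's direction rocker: 0 = forward, 0.4 = fully over to reverse, in rad. It turns stiffly and stays where it is left; 2 to 5 N on its raised end pushes it over. Black, 52 mm long along the remote's y, 26 mm wide, a shallow V; its hinge line runs along the remote's x through the rocker's middle, 60 mm above the bench.
- rc_dir_rev (a point): where to press the rocker's reverse half: on its upper face, 18 mm from the hinge. This is the +y half, raised by 0.4 rad at the start (this point 67 mm above the bench), marked by three fine white ribs. Pressed home it lies level, its face 60 mm above the bench and 3 mm above the frame round it. The point moves with the rocker.
- rc_start (a joint): how far the remote's start button is pushed in: 0 = out, 0.005 = fully in, in m. It moves straight down against a spring, about 2 N at first and 4.5 N at the bottom, and comes back out by itself.
- rc_start_top (a point): centre of the top face of the remote's start button, round, 26 mm across; it stands 12 mm above the remote's top (67 mm above the bench), over a bezel 2.5 mm high and 36 mm across. The point moves with the button.
- rc_stop (a joint): how far the remote's stop mushroom is pushed in: 0 = out, 0.006 = in, in m. 40 mm across, its top 26 mm above the remote's top, 60 mm from the start button towards -x. It springs back.
- rc_speed (a joint): turn of the remote's speed knob, 27 mm across, top 20 mm above the remote's top, in rad; 0 as set by the turner.
- pot_large: squat turned wooden pot with its lid on, 120 mm across, 105 mm high; origin under its centre
- pot_small: squat turned wooden pot with its lid on, 104 mm across, 92 mm high; origin under its centre
- bowl_blank: turned bowl lying mouth down, 172 mm across, 66 mm high; origin under its centre
- glue_bottle: white glue bottle, 54 mm across, 150 mm high; origin under its centre
- wax_tin: round tin, 72 mm across, 85 mm high; origin under its centre
- screwdriver: screwdriver 190 mm long lying along its own x, handle to -x; origin under its middle
- abrasive_tray: open white plastic tray, 85 x 120 x 45 mm; origin under its centre
- sanding_block: cork sanding block, 100 x 65 x 35 mm; origin under its centre
Things that resemble listed ones, but are neither listed nor needed, are in the scene too. What is shaped like the starter but brown or yellow is not meant.

How it is judged:
By the outcome, as a careful person would: the job done as asked, in the order asked, and still so for the second after the job is handed in, with the robot touching nothing.
It also fails if it takes over 42 s, if anything falls off the work surface, if the arm or the gripper's body presses on something with over 40 N, if the wrist force passes 120 N, or if a joint passes its speed limit or range.

## Robot

A 6-joint arm with a two-finger parallel gripper is mounted at the origin on the work surface. World frame = base frame: x ahead of the robot, y to its left, z up, the work surface at z = 0. Lengths are in m, angles in rad, forces in N, time in s.
With the tool pointing down it reaches from about 0.325 to 1 m from the base axis. Payload 5.1 kg.
Tool frame: the origin (TCP) lies between the finger pads; the fingertips stand 14 mm ahead of it and the grasp point (between the pads) lies 5 mm behind it; z points along the fingers, y is the line along which they close (so a half turn about z gives the same grasp; the last joint's range is limited). The gripper opens to 85 mm and grips with 20 to 120 N. Pads are 22 mm wide; open, the fingers measure 114 mm over their backs; the gripper's body (76 mm by 85 mm) begins 54 mm behind the grasp point. The pads swing forward as they close: fully open they stand 13 mm farther back than shut.
Start: joints at [-1.252, 0.124, 1.65, -0, 1.367, -0.083], TCP at [0.254, -0.598, 0.245] pointing down, gripper open.
Joint ranges: [-2.61, 2.61], [-1.02, 2.33], [0.03, 2.71], [-1.35, 4.49], [0.32, 2.68], [-2.91, 2.91]. Speed limits (rad/s): [2.57, 2.57, 3.14, 3.14, 3.14, 3.14].

## Interface

Orientations are given as a unit quaternion [w, x, y, z].
In Python, from station import manip gives the robot as it stands. The module is installed in compiled form; this text tells all that it offers.
- The arm moves only by the tool play_rows, never from a script. Its argument "series" is a list of rows, each a list of 4 numbers: the shift along the tool's x, y, z in cm, then the turn about the tool's z in rad. A call has exactly 5 rows; each row is the pose to reach, as a shift and turn from the pose commanded when the call began, along the tool's axes at that moment; what a row does not reach only later rows make up. A row lasts 1/12 s, in which the tool goes at most 41.7 mm and 7.16 degrees, less where a joint would pass 70% of its speed; a pose out of reach is approached as far as the arm can. A call with a gripper value outside its range is refused whole. "fingers" is the opening, from 0 (shut) to 1 (fully open), set as the call begins (left out, the last holds). The fingers move at their own pace and stop on an object; "force" is the grip in N (left out, the last holds). Time passes only in rows, so rows that repeat a pose let the fingers close, or fill a call up. It gives the time, the measured TCP pose, the force, the opening and the grip force at its end, in the units of the state.
- manip.sense(): the state, without advancing time (a new reading comes with each control period).
- manip.get_image(name): name is "scene" or "top" or "wrist"; returns a dict with "pixels" (400x640x3 uint8, red, green, blue), "z_map" (400x640 float32, m along the optical axis (not along the pixel's ray), 0 where there is no reading), "mtx" (3x3 intrinsics, pixels), "R" (3x3) and "t" (3): a world point X has camera coordinates R X + t; the wrist camera has in their place "tool_from_camera" (4x4, takes a point from camera to tool coordinates, whose origin is the TCP and whose axes are the flange's). Camera axes: x right, y down, z forward; pixel columns grow to the right and rows downward; lengths in m; the calibration is good to about 2 mm. The wrist camera is an equidistant fisheye: a pixel r from the principal point sees the ray r / f radians off the axis. A picture is of the moment at which its call begins: read the wrist's pose just before it.
- manip.job_done(): hands the job in; it is judged then, once.
The state is a dict: "clock": time; "joints": joint angles; "joint_vel": joint speeds; "effort": joint torques, N m; "position": TCP position; "ee_rot": TCP orientation; "force": force on the tool from outside, world axes, zero at the start; "moment": the same for the moment, N m; "finger_gap": finger opening in m; "finger_force": force on a finger pad.
Only numpy, scipy, OpenCV 4.12 (cv2) and the standard library are available. Lean on these libraries where they do the work, as an engineer would, in place of code of your own. Each camera call takes 0.05 s, during which the arm holds its last target. There are 200 camera calls.

## Working session

There is one attempt and no reset: what is moved stays moved. The work goes in short steps, Python scripts to look and compute and a tool call to move; the robot and the scene stay as the last step left them, time stands still between calls to the robot, and variables do not carry over. Pictures are saved under pics/ and viewed, at most 10 in all, crops included, and the job is handed in when it is done.

Besides the shell and the picture viewer there is one more tool, called after ">>>" as name(argument=value, ...) on one line, values as JSON. play_rows: Moves the arm, as the interface text tells. Its arguments: {"type":"object","properties":{"series":{"type":"array","items":{"type":"array","items":{"type":"number"}}},"fingers":{"type":"number"},"force":{"type":"number"}},"required":["series"]}

```bash
mkdir -p pics
cat > h.py <<'E'
import numpy as np, cv2, pickle
from station import manip
def grab(n):
    s=manip.sense(); d=manip.get_image(n); d['s']=s
    pickle.dump(d,open(f'pics/{n}.pkl','wb')); return d
def load(n): return pickle.load(open(f'pics/{n}.pkl','rb'))
def world(d,u,v,z=None):
    K=d['mtx']; r=np.linalg.inv(K)@[u,v,1.]
    c=-d['R'].T@d['t']; w=d['R'].T@r
    k=d['z_map'][int(round(v)),int(round(u))] if z is None else (z-c[2])/w[2]
    return c+k*w
E
python3 - <<'E'
from h import *
for n in('top','scene'):
    d=grab(n); cv2.imwrite(f'pics/{n}1.png',cv2.cvtColor(cv2.resize(d['pixels'],(800,500),interpolation=cv2.INTER_CUBIC),cv2.COLOR_RGB2BGR))
    print(n,d['mtx'].tolist(),(-d['R'].T@d['t']).round(3),d['R'].round(3).tolist())
print(manip.sense())
E
```

```text
top [[366.17451084956076, 0.0, 312.57160003355165], [0.0, 366.17451084956076, 204.7140745702713], [0.0, 0.0, 1.0]] [ 0.373 -0.017  1.129] [[0.014, -1.0, -0.013], [-0.992, -0.012, -0.122], [0.122, 0.015, -0.992]]
scene [[414.9402735693461, 0.0, 317.8173467293725], [0.0, 414.9402735693461, 201.56180338535052], [0.0, 0.0, 1.0]] [ 1.393 -0.317  0.984] [[0.336, 0.942, 0.0], [0.642, -0.229, -0.732], [-0.689, 0.246, -0.681]]
{'clock': 0.1, 'joints': array([-1.25161819e+00,  1.24457366e-01,  1.65159348e+00, -2.77534106e-06,
        1.36751376e+00, -8.26006238e-02]), 'joint_vel': array([ 2.01367948e-04, -5.89699907e-04, -3.65991365e-03, -4.73050145e-04,
       -8.27095478e-05,  4.20413941e-04]), 'effort': array([-3.86736565e-04, -4.24930322e+01, -3.66653967e+01, -1.63319010e-04,
        3.89625347e-03, -9.62746725e-06]), 'position': array([ 0.25398482, -0.59772422,  0.24413149]), 'ee_rot': array([-9.78925685e-04,  9.79888965e-01,  1.99541084e-01, -1.17707407e-04]), 'force': array([ 0.11032153, -0.4742436 , -0.12331069]), 'moment': array([ 0.05960305, -0.02463395, -0.05316823]), 'finger_force': 0.0, 'finger_gap': 0.08552206608066139}
```

View pics/top1.png

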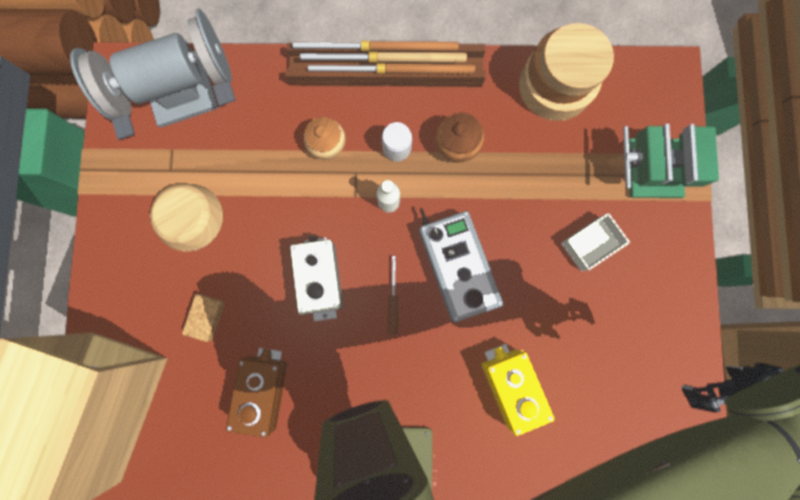

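View pics/scene1.png

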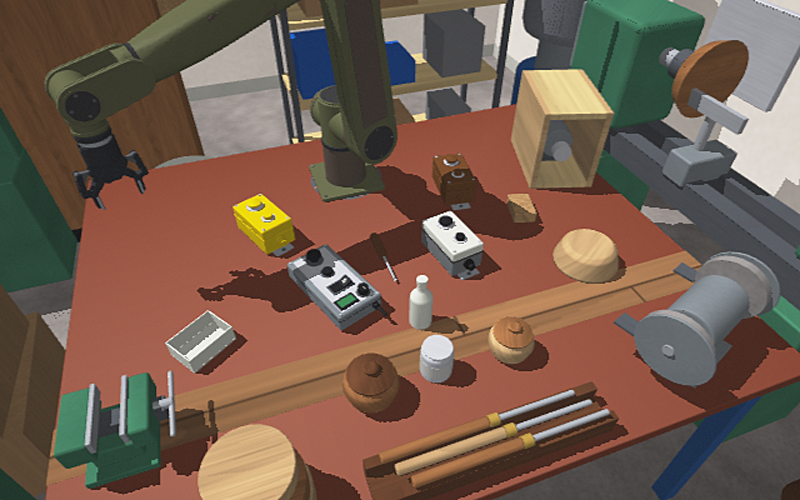

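The top view shows the white starter at (316,277), with its start button at about (311,260) and stop mushroom at (315,290). The remote is at (460,265): stop (473,298), start (464,274), rocker (455,251), knob (435,233).
Look-alikes in the same view are the yellow box (518,392) and brown box (255,395), both ruled out by colour. The other confusable controls are the mushrooms at (315,290) and (473,298), which are broad, and the knob at (435,233). I choose (311,260), (455,251) and (464,274), and will check them in a close crop.

Run:
```python
from h import *
d=load('top'); p=d['pixels']
g=p.max(2)
def show(x0,y0,w,h,s): return cv2.resize(p[y0:y0+h,x0:x0+w],None,fx=s,fy=s,interpolation=cv2.INTER_CUBIC)
a=show(225,180,60,80,6);b=show(325,160,85,100,6)
im=np.zeros((600,870,3),np.uint8); im[:480,:360]=a; im[:600,360:870]=b
im=cv2.resize(im,(800,552)); cv2.imwrite('pics/crop1.png',im[:,:,::-1])
m=(g<75).astype(np.uint8); m[:, :225]=0;m[:,410:]=0;m[:165]=0;m[258:]=0
n,l,st,c=cv2.connectedComponentsWithStats(m)
for i in range(1,n):
    if st[i,4]>12:
        zs=np.median(d['z_map'][l==i]); w=world(d,*c[i]); print(st[i],c[i].round(1),w.round(4))
for name,(x0,y0,x1,y1) in dict(st=(225,180,280,260),rc=(325,160,410,260)).items():
    q=p[y0:y1,x0:x1].astype(int); zz=np.array([[world(d,u,v)[2] for u in range(x0,x1)] for v in range(y0,y1)])
    X=np.array([[world(d,u,v)[:2] for u in range(x0,x1)] for v in range(y0,y1)])
    lo,hi=(.078,.092) if name=='st' else (.048,.062)
    k=((zz>lo)&(zz<hi)).astype(np.uint8)
    n,l,s,c=cv2.connectedComponentsWithStats(k); i=1+s[1:,4].argmax()
    r=cv2.minAreaRect((X[l==i]*1000).astype(np.float32)); print(name,r,np.median(zz[l==i]),s[i])
```

```text
[338 174   5   5  13] [339.9 176.7] [ 0.5927 -0.0813  0.0413]
[345 185   8   6  23] [347.8 188. ] [ 0.5521 -0.1023  0.0774]
[362 196  10   8  46] [367. 199.] [ 0.5227 -0.1597  0.0635]
[355 199   6   8  19] [357.1 202.2] [ 0.5119 -0.1297  0.0714]
[367 216   8   8  39] [370.5 219.3] [ 0.4628 -0.1689  0.0689]
[247 228   6  10  22] [249.2 232.2] [0.4192 0.1759 0.1019]
[373 232  13  14 140] [378.8 238.4] [ 0.4074 -0.1896  0.0851]
st ((453.2316589355469, 174.98455810546875), (159.8546142578125, 95.51158905029297), 9.368842124938965) 0.08596358383557268 [   7   12   40   59 1612]
rc ((486.0047607421875, -164.41854858398438), (240.06622314453125, 125.26193237304688), 20.077760696411133) 0.05614988490487427 [  11    9   66   89 2991]
```

View pics/crop1.png

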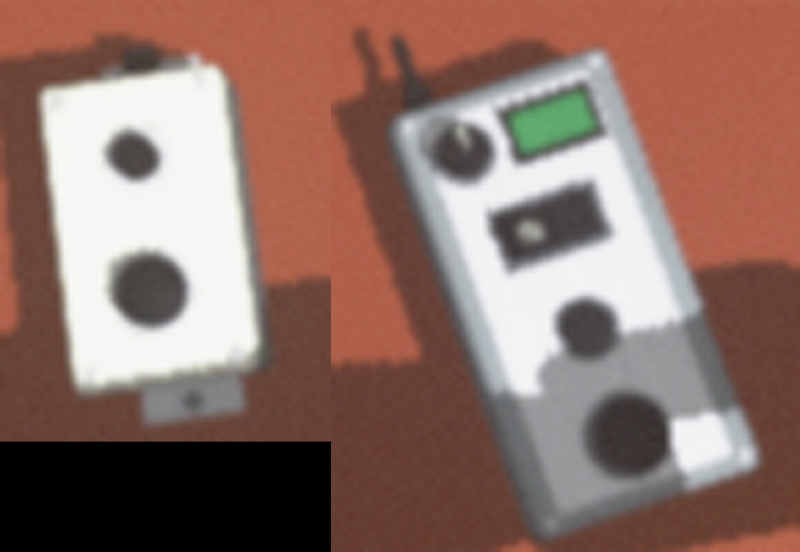

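The crop confirms the choices: the white starter has its narrow start button at crop (133,155) and mushroom at (148,290). The remote has its start button at (587,327), and the rocker at (550,225) has its white ribs at (530,232) on the +y half. The rectangle fits match the given sizes (160x95 and 240x125). Shutting the fingers and moving over the starter.

>>> play_rows(series=[[2.6, -3.1, 0, 0], [5.2, -6.2, 0, 0], [7.8, -9.3, 0, 0], [10.4, -12.4, 0, 0], [13, -15.6, 0, 0]], fingers=0)

```text
clock: 0.52
position: [0.3128, -0.4019, 0.2445]
ee_rot: [-0.001, 0.98, 0.199, -0.0]
force: [1.6, 0.4, 0.3]
finger_gap: 0.0258
finger_force: 0.0
```

>>> play_rows(series=[[2.6, -3.1, 0, 0], [5.2, -6.2, 0, 0], [7.8, -9.3, 0, 0], [10.4, -12.4, 0, 0], [13, -15.6, 0, 0]])

```text
clock: 0.93
position: [0.3713, -0.2075, 0.2449]
ee_rot: [-0.0, 0.98, 0.199, -0.0]
force: [1.1, 0.1, -0.1]
finger_gap: -0.0
finger_force: 0.0
```

>>> play_rows(series=[[2.6, -3.1, 0, 0], [5.2, -6.2, 0, 0], [7.8, -9.3, 0, 0], [10.4, -12.4, 0, 0], [13, -15.6, 0, 0]])

```text
clock: 1.35
position: [0.4299, -0.013, 0.2451]
ee_rot: [0.0, 0.98, 0.199, 0.0]
force: [0.8, -0.5, -0.5]
finger_gap: 0.0001
finger_force: 0.0
```

>>> play_rows(series=[[2.6, -3.1, 0, 0], [5.2, -6.2, 0, 0], [7.8, -9.3, 0, 0], [10.4, -12.4, 0, 0], [13, -15.6, 0, 0]])

```text
clock: 1.77
position: [0.4886, 0.1816, 0.2449]
ee_rot: [0.0, 0.98, 0.2, -0.0]
force: [0.2, -0.3, -0.6]
finger_gap: 0.0001
finger_force: 0.0
```

```bash
cat >> h.py <<'E'
from scipy.spatial.transform import Rotation as Ro
def wray(d,u,v,z):
    K=d['mtx']; a=np.array([(u-K[0,2])/K[0,0],(v-K[1,2])/K[1,1]]); th=np.hypot(*a)
    r=np.r_[a/max(th,1e-9)*np.sin(th),np.cos(th)]; T=d['tool_from_camera']; q=d['s']['ee_rot']
    R=Ro.from_quat(np.r_[q[1:],q[0]]).as_matrix(); o=d['s']['position']+R@T[:3,3]; w=R@T[:3,:3]@r
    return o+w*(z-o[2])/w[2]
def wproj(d,X):
    T=d['tool_from_camera']; q=d['s']['ee_rot']; R=Ro.from_quat(np.r_[q[1:],q[0]]).as_matrix()
    c=T[:3,:3].T@(R.T@(np.array(X)-d['s']['position'])-T[:3,3]); K=d['mtx']; th=np.arctan2(np.hypot(*c[:2]),c[2])
    return K[:2,2]+K[0,0]*th*c[:2]/np.hypot(*c[:2])
E
python3 - <<'E'
from h import *
d=grab('wrist'); print(d['s']['position'],d['mtx'].tolist(),d['tool_from_camera'].round(3).tolist())
im=d['pixels'].copy()
for X in([.4887,.1809,.098],[.4197,.1694,.102]):
    p=wproj(d,X); print(p); cv2.circle(im,tuple(int(round(x)) for x in p),2,(255,0,0),-1)
cv2.imwrite('pics/w1.png',im[:,:,::-1])
E
```

```text
[0.48856736 0.1815509  0.24490663] [[309.70691628693146, 0.0, 317.1353965654485], [0.0, 309.70691628693146, 199.0844297722164], [0.0, 0.0, 1.0]] [[-0.0, -0.955, -0.295, 0.075], [1.0, -0.0, 0.0, -0.001], [-0.0, -0.295, 0.955, -0.127], [0.0, 0.0, 0.0, 1.0]]
[319.10873982 189.31449041]
[302.23677004 257.34180485]
```

View pics/w1.png

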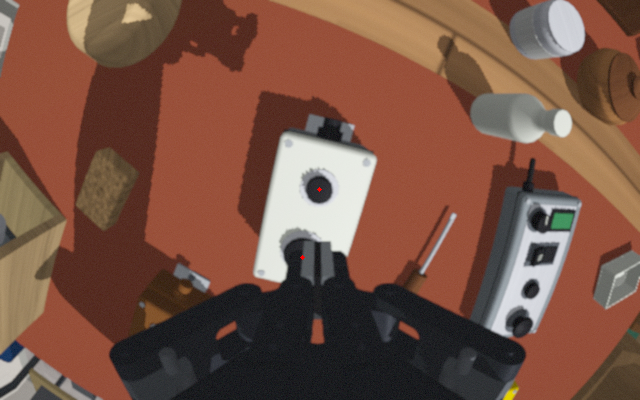

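The predicted button centre lands at (319,189), right on the narrow start button in the wrist view; the mushroom is at (302,250), clear of it. Descending.

>>> play_rows(series=[[0, 0, 3.5, 0], [0, 0, 7, 0], [0, 0, 10, 0], [0, 0, 11.5, 0], [0, 0, 12, 0]])

```text
clock: 2.23
position: [0.4858, 0.1788, 0.1208]
ee_rot: [0.0, 0.98, 0.2, -0.004]
force: [-0.7, 0.5, 0.2]
finger_gap: 0.0001
finger_force: 0.0
```

>>> play_rows(series=[[0, 0, 0.3, 0], [0, 0, 0.6, 0], [0, 0, 0.9, 0], [0, 0, 1.2, 0], [0, 0, 1.4, 0]])

```text
clock: 2.65
position: [0.4894, 0.1796, 0.1122]
ee_rot: [-0.0, 0.98, 0.2, 0.001]
force: [0.1, -0.7, -0.7]
finger_gap: 0.0003
finger_force: 0.0
```

>>> play_rows(series=[[0, 0, 0.1, 0], [0, 0, 0.2, 0], [0, 0, 0.3, 0], [0, 0, 0.4, 0], [0, 0, 0.5, 0]])

```text
clock: 3.07
position: [0.4894, 0.1795, 0.1069]
ee_rot: [0.0, 0.98, 0.2, 0.001]
force: [0.9, -0.4, 3.8]
finger_gap: -0.0005
finger_force: 1.8
```

>>> play_rows(series=[[0, 0, 0.05, 0], [0, 0, 0.1, 0], [0, 0, 0.1, 0], [0, 0, 0.1, 0], [0, 0, 0.1, 0]])

```text
clock: 3.48
position: [0.4894, 0.1796, 0.106]
ee_rot: [-0.0, 0.98, 0.2, 0.001]
force: [0.2, -0.1, 5.6]
finger_gap: -0.0002
finger_force: 2.6
```

Force is rising above the 3–4 N friction, so it's near the stop; a little more until it clearly bottoms.

>>> play_rows(series=[[0, 0, 0.05, 0], [0, 0, 0.1, 0], [0, 0, 0.15, 0], [0, 0, 0.15, 0], [0, 0, 0.15, 0]])

```text
clock: 3.9
position: [0.4895, 0.1796, 0.1059]
ee_rot: [0.0, 0.98, 0.2, 0.001]
force: [-3.2, -1.8, 14.2]
finger_gap: 0.0001
finger_force: 6.5
```

>>> play_rows(series=[[0, 0, -1, 0], [0, 0, -4, 0], [0, 0, -8, 0], [0, 0, -11, 0], [0, 0, -12, 0]])

```text
clock: 4.32
position: [0.4905, 0.18, 0.2292]
ee_rot: [-0.0, 0.98, 0.2, 0.004]
force: [0.1, -0.3, 0.4]
finger_gap: -0.0001
finger_force: 0.0
```

Run:
```python
from h import *
d=grab('wrist'); s=d['s']; print(s['position'],s['force'])
p=d['pixels']
def dep(u,v): return world
cv2.imwrite('pics/w2.png',cv2.resize(p[90:290,240:400],None,fx=3,fy=3,interpolation=cv2.INTER_CUBIC)[:,:,::-1])
c=grab('scene')
for n,X in dict(start=(.4887,.1809,.092),stop=(.4197,.1694,.108)).items():
    for D in(load('top'),c) if 0 else (c,):
        q=D['R']@np.array(X)+D['t']; uv=(D['mtx']@q)[:2]/q[2]; print(n,uv.round(1),world(D,*uv).round(4))
q=s['ee_rot']; R=Ro.from_quat(np.r_[q[1:],q[0]]).as_matrix()
u=np.array([.9392,.3433]);w=np.array([-.3433,.9392]);o=np.array([.486,-.1644])
for n,a,b in(('rev',.036,.018),('start',-.022,0)):
    t=o+a*u+b*w; print(n,t,(R.T@(np.r_[t,.2]-s['position'])*100).round(2))
```

```text
[0.49052819 0.18000066 0.2291737 ] [ 0.07313351 -0.26675469  0.40929356]
start [368.4 188.9] [0.4843 0.1833 0.0877]
stop [357.  173.2] [0.4176 0.1704 0.1061]
rev [ 0.5136318 -0.1351356] [-10.22  29.9    2.87]
start [ 0.4653376 -0.1719526] [-16.1   31.4    2.83]
```

View pics/w2.png

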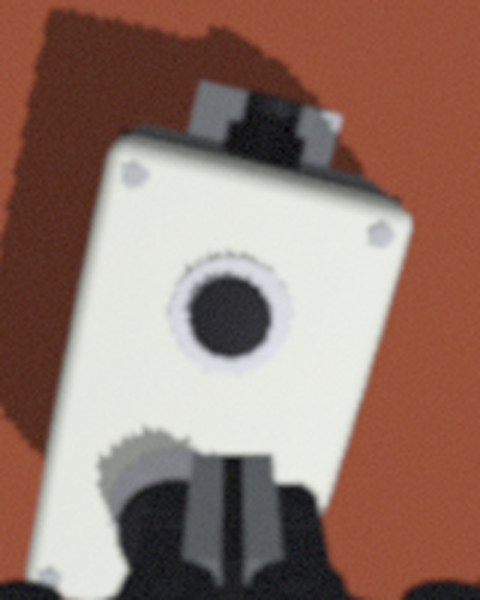

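The button now sits low in its bezel at crop (230,315), and the mushroom at (150,490) shows a grey shaft, so it has popped up. The extractor is on; next is the rocker.

>>> play_rows(series=[[-1.1, 3.2, 0, 0], [-2.2, 6.4, 0, 0], [-3.3, 9.7, 0, 0], [-4.4, 12.9, 0, 0], [-5.5, 16.1, 0, 0]])

```text
clock: 4.83
position: [0.4993, 0.0085, 0.2205]
ee_rot: [-0.001, 0.98, 0.2, -0.003]
force: [1.0, -0.1, 0.5]
finger_gap: 0.0
finger_force: 0.0
```

>>> play_rows(series=[[-1.1, 3.2, 0, 0], [-2.2, 6.4, 0, 0], [-3.3, 9.7, 0, 0], [-4.2, 12.5, 0, 0], [-4.7, 13.8, 0, 0]])

```text
clock: 5.25
position: [0.5103, -0.1381, 0.2205]
ee_rot: [-0.001, 0.98, 0.198, -0.002]
force: [0.5, -0.1, -0.3]
finger_gap: 0.0003
finger_force: 0.0
```

>>> play_rows(series=[[0, 0, 1, 0], [0, 0, 2, 0], [0, 0, 3, 0], [0, 0, 3, 0], [0, 0, 3, 0]])

```text
clock: 5.67
position: [0.5108, -0.1341, 0.1918]
ee_rot: [-0.001, 0.98, 0.2, -0.001]
force: [-0.5, -0.3, 0.5]
finger_gap: 0.0001
finger_force: 0.0
```

```bash
cat > l.py <<'E'
from h import *
import sys
d=grab('wrist'); s=d['s']; print(s['position'],s['force']); p=d['pixels'].copy()
q=s['ee_rot']; R=Ro.from_quat(np.r_[q[1:],q[0]]).as_matrix()
u=np.array([.9392,.3433]);w=np.array([-.3433,.9392]);o=np.array([.486,-.1644])
for n,a,b,z in(('rev',.036,.018,.067),('start',-.022,0,.067),('stop',-.082,0,.081)):
    t=o+a*u+b*w; uv=wproj(d,np.r_[t,z]); print(n,t.round(4),uv.round(1),(R.T@(np.r_[t,z]-s['position'])*100).round(2))
    p[tuple(np.round(uv[::-1]).astype(int))]=(255,0,0)
cv2.imwrite(sys.argv[1],cv2.resize(p[90:290,200:440],None,fx=3,fy=3,interpolation=cv2.INTER_CUBIC)[:,:,::-1])
E
python3 l.py pics/w3.png
```

```text
[ 0.51084421 -0.13405147  0.19182149] [-0.48058608 -0.27650925  0.51112691]
rev [ 0.5136 -0.1351] [321.4 193.4] [ 0.24  0.24 12.48]
start [ 0.4653 -0.172 ] [337.4 255.3] [-5.64  1.73 12.49]
stop [ 0.409  -0.1926] [333. 316.] [-11.64   1.41  11.11]
```

View pics/w3.png

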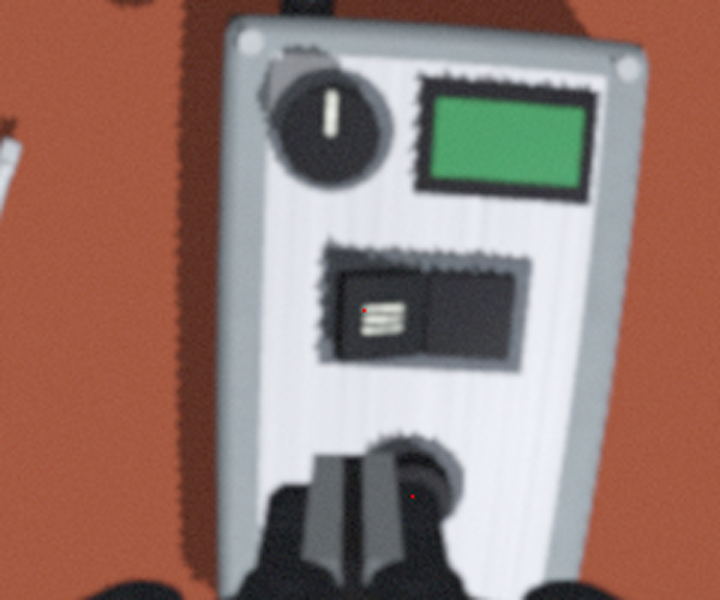

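The ribs are at crop (383,319), the rocker's middle is at (428,313) and its +y edge at (335,313). The predicted press point (363,310) is 18–19 mm from the hinge, so it agrees. Small correction, then down.

>>> play_rows(series=[[0.2, 0.3, 2.5, 0], [0.2, 0.3, 5, 0], [0.2, 0.3, 7.5, 0], [0.2, 0.3, 9, 0], [0.2, 0.3, 9.8, 0]])

```text
clock: 6.13
position: [0.5138, -0.1366, 0.0938]
ee_rot: [-0.001, 0.98, 0.2, -0.001]
force: [0.1, 0.7, -0.1]
finger_gap: -0.0001
finger_force: 0.0
```

>>> play_rows(series=[[0, 0, 0.2, 0], [0, 0, 0.4, 0], [0, 0, 0.4, 0], [0, 0, 0.4, 0], [0, 0, 0.4, 0]])

```text
clock: 6.55
position: [0.5157, -0.1379, 0.0932]
ee_rot: [0.001, 0.98, 0.2, 0.001]
force: [0.1, 0.6, 0.1]
finger_gap: 0.0001
finger_force: 0.0
```

>>> play_rows(series=[[-0.1, -0.3, 0, 0], [-0.1, -0.3, 0.2, 0], [-0.1, -0.3, 0.4, 0], [-0.1, -0.3, 0.6, 0], [-0.1, -0.3, 0.8, 0]])

```text
clock: 6.97
position: [0.5126, -0.1351, 0.0836]
ee_rot: [-0.0, 0.98, 0.2, -0.0]
force: [-0.8, 1.5, 3.5]
finger_gap: -0.0001
finger_force: 1.5
```

>>> play_rows(series=[[0, 0, 0.15, 0], [0, 0, 0.3, 0], [0, 0, 0.45, 0], [0, 0, 0.6, 0], [0, 0, 0.7, 0]])

```text
clock: 7.38
position: [0.5128, -0.1352, 0.0767]
ee_rot: [-0.0, 0.98, 0.2, 0.0]
force: [0.1, 1.8, 1.0]
finger_gap: 0.0003
finger_force: 1.1
```

>>> play_rows(series=[[0, 0, 0.1, 0], [0, 0, 0.2, 0], [0, 0, 0.3, 0], [0, 0, 0.3, 0], [0, 0, 0.3, 0]])

```text
clock: 7.8
position: [0.5128, -0.1353, 0.0745]
ee_rot: [-0.0, 0.98, 0.2, -0.0]
force: [-2.8, 1.8, 5.3]
finger_gap: 0.0
finger_force: 2.9
```

>>> play_rows(series=[[0, 0, 0.05, 0], [0, 0, 0.1, 0], [0, 0, 0.15, 0], [0, 0, 0.15, 0], [0, 0, 0.15, 0]])

```text
clock: 8.22
position: [0.513, -0.1353, 0.0743]
ee_rot: [-0.0, 0.98, 0.2, -0.0]
force: [-7.4, 3.6, 14.6]
finger_gap: -0.0002
finger_force: 6.9
```

>>> play_rows(series=[[0, 0, -0.5, 0], [0, 0, -2, 0], [0, 0, -5, 0], [0, 0, -8, 0], [0, 0, -10, 0]])

```text
clock: 8.63
position: [0.5134, -0.1358, 0.1747]
ee_rot: [0.001, 0.98, 0.2, 0.001]
force: [0.5, -0.8, 1.7]
finger_gap: 0.0003
finger_force: 0.0
```

>>> play_rows(series=[[-1.5, 0.4, 0, 0], [-3, 0.8, 0, 0], [-4.5, 1.2, 0, 0], [-5.8, 1.5, 0, 0], [-5.8, 1.5, 0, 0]])

```text
clock: 9.05
position: [0.4636, -0.1728, 0.1718]
ee_rot: [0.0, 0.98, 0.199, -0.001]
force: [0.5, 0.2, 0.1]
finger_gap: 0.0002
finger_force: 0.0
```

```bash
python3 l.py pics/w4.png
```

```text
[ 0.46359435 -0.17280738  0.17177602] [0.53441858 0.1867044  0.12686891]
rev [ 0.5136 -0.1351] [298.3 125.4] [ 6.09 -1.52 10.47]
start [ 0.4653 -0.172 ] [318.5 200.9] [ 2.100e-01 -1.000e-02  1.048e+01]
stop [ 0.409  -0.1926] [314.8 276.1] [-5.79 -0.31  9.08]
```

View pics/w4.png

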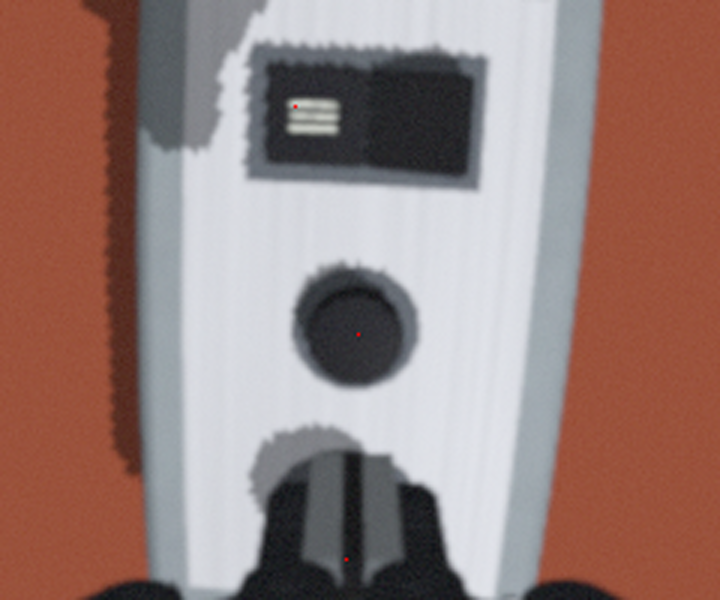

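The remote has not moved: the predicted start centre (358,334) lies on the button, whose centre is about (353,336). The rocker is over, its ribs half now level and the other half raised. Pressing start.

>>> play_rows(series=[[0.1, 0, 2, 0], [0.1, 0, 4, 0], [0.1, 0, 6, 0], [0.1, 0, 7.5, 0], [0.1, 0, 7.8, 0]])

```text
clock: 9.52
position: [0.4645, -0.1701, 0.0909]
ee_rot: [-0.002, 0.98, 0.2, -0.002]
force: [-1.1, 1.8, -0.2]
finger_gap: -0.0001
finger_force: 0.0
```

>>> play_rows(series=[[0, 0, 0.1, 0], [0, 0, 0.2, 0], [0, 0, 0.3, 0], [0, 0, 0.4, 0], [0, 0, 0.5, 0]])

```text
clock: 9.93
position: [0.4668, -0.1717, 0.0903]
ee_rot: [0.001, 0.98, 0.2, 0.001]
force: [-0.5, -0.5, -0.2]
finger_gap: -0.0001
finger_force: 0.0
```

>>> play_rows(series=[[0, 0, 0.2, 0], [0, 0, 0.4, 0], [0, 0, 0.6, 0], [0, 0, 0.8, 0], [0, 0, 0.9, 0]])

```text
clock: 10.35
position: [0.4661, -0.1714, 0.0802]
ee_rot: [-0.0, 0.98, 0.2, -0.0]
force: [-0.4, 0.7, 2.5]
finger_gap: -0.0
finger_force: 1.1
```

>>> play_rows(series=[[0, 0, 0.1, 0], [0, 0, 0.2, 0], [0, 0, 0.3, 0], [0, 0, 0.4, 0], [0, 0, 0.45, 0]])

```text
clock: 10.77
position: [0.4661, -0.1714, 0.0759]
ee_rot: [-0.0, 0.98, 0.2, -0.0]
force: [-2.3, 0.9, 7.5]
finger_gap: -0.0002
finger_force: 4.0
```

It bottomed out: 7.5 N is above the 4.5 N spring force, and the travel is right. Releasing and backing off.

>>> play_rows(series=[[0, 0, 0.05, 0], [0, 0, 0.05, 0], [0, 0, -0.3, 0], [0, 0, -1, 0], [0, 0, -3, 0]])

```text
clock: 11.18
position: [0.4641, -0.1704, 0.1033]
ee_rot: [-0.002, 0.98, 0.199, -0.002]
force: [-0.3, 0.4, -0.7]
finger_gap: -0.0001
finger_force: 0.0
```

>>> play_rows(series=[[0, 0, -3, 0], [0, 0, -6, 0], [0, 0, -9, 0], [-3, 0, -11, 0], [-6, 0, -11, 0]])

```text
clock: 11.6
position: [0.4132, -0.1962, 0.2219]
ee_rot: [0.004, 0.98, 0.201, 0.004]
force: [0.4, -0.9, 0.8]
finger_gap: 0.0001
finger_force: 0.0
```

>>> play_rows(series=[[-2, 1, 0, 0], [-2, 3, 0, 0], [-2, 5, 0, 0], [-2, 7, 0, 0], [-2, 7, 0, 0]])

```text
clock: 12.02
position: [0.4205, -0.2695, 0.2161]
ee_rot: [0.001, 0.98, 0.199, 0.0]
force: [-0.1, 0.6, 0.1]
finger_gap: 0.0
finger_force: 0.0
```

Run:
```python
from h import *
print(manip.sense()['position'])
a=[]
for n,(x,y,w,h) in dict(scene=(220,160,180,110),top=(220,160,190,110)).items():
    d=grab(n); a.append(cv2.resize(d['pixels'][y:y+h,x:x+w],(500,295),interpolation=cv2.INTER_CUBIC))
    u=np.array([.9392,.3433]);w_=np.array([-.3433,.9392]);o=np.array([.486,-.1644])
    for k,X in dict(rev=np.r_[o+.036*u+.018*w_,.06],fwd=np.r_[o+.036*u-.0166*w_,.067],rcs=np.r_[o-.022*u,.067],ext=(.4887,.1809,.092),stop=(.4197,.1694,.108)).items():
        q=d['R']@np.array(X)+d['t']; uv=(d['mtx']@q)[:2]/q[2]; print(n,k,uv.round(),world(d,*uv).round(4))
cv2.imwrite('pics/end.png',np.vstack(a)[:,:,::-1])
```

```text
[ 0.42049085 -0.26948008  0.21612971]
scene rev [278. 224.] [ 0.5136 -0.1351  0.0599]
scene fwd [268. 228.] [ 0.5251 -0.1676  0.0665]
scene rcs [262. 215.] [ 0.4632 -0.1716  0.0649]
scene ext [368. 189.] [0.4859 0.1824 0.0893]
scene stop [357. 173.] [0.4186 0.1699 0.107 ]
top rev [358. 202.] [ 0.5133 -0.1349  0.0625]
top fwd [370. 198.] [ 0.5256 -0.1678  0.0661]
top rcs [371. 218.] [ 0.4651 -0.1715  0.07  ]
top ext [249. 208.] [0.4885 0.1805 0.0939]
top stop [251. 232.] [0.4196 0.1691 0.1097]
```

View pics/end.png

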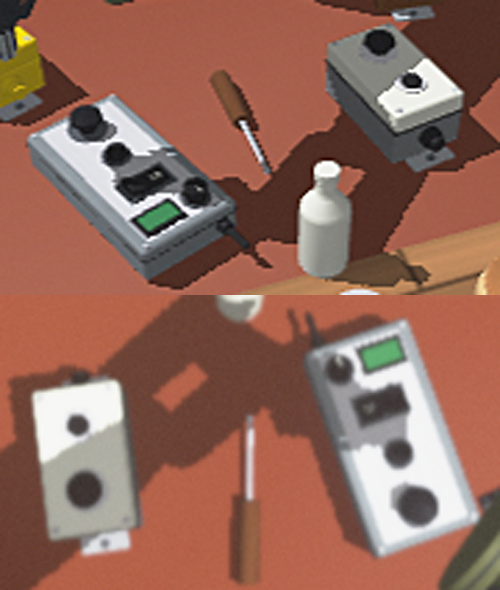

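The final views show the starter's button in at (411,80), with its mushroom up at (380,40). The rocker at (147,182) is set to reverse: the reverse face is about 60 mm above the bench and the forward half about 66 mm. The remote's start button at (117,153) is out again, and nothing has shifted.

```bash
python3 -c "from station import manip; print(manip.job_done())"
```

```text
the job is handed in; nothing more can be done
None
```

The job is done and handed in after about 12 s: the extractor's start button is fully in, the rocker is set to reverse, and the remote's start button was pressed to its stop and has come back out, with nothing on the bench shifted.

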